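# Meter one steel bush from the plunger dispenser into a stock bin

## Task

Slide the empty black stock bin along the table under the spout of the bush dispenser, back until it meets the column, then press the dispenser's plunger once, all the way down to its stop, and let it spring back up, so that exactly one bush drops into the bin. Leave the bin there; do not handle the bushes themselves, and leave everything else on the table alone.

Things in the scene. Friction and masses are not known exactly. Their poses are not given: they have to be found in the camera images.
- dispenser: Fixed bench dispenser. Origin: on the table, on the plunger's axis; z up; its front, where the bin goes, faces its own -x. Grey column 90 x 76 mm, 165 mm high, front face at x = -29 mm; dark foot plate 8 mm thick, 130 mm wide, flush with that face. Magazine and spout hang on the column's front; the space below them is free for the bin.
- plunger (a joint): Plunger travel in m: 0 up (rest), 0.030 down on its stop. A spring resists with about 4 N at first, 10 N at the stop, and returns it. Pressing drives a slide that pushes the lowest bush forward; only in about the last 5 mm does that bush go over the edge and drop down the spout. A second stroke would drop a second bush.
- plunger_top (a point): Centre of the top of the plunger's flat round black cap (44 mm across, 14 mm thick), 210 mm above the table when up, 180 mm when fully down. The cap moves straight down; it is the highest part of the dispenser.
- magazine (a point): On the axis of the open-topped bush magazine (45 mm in front of the plunger's axis, reaching up to 154 mm above the table), at the level the lowest bush stands on, 100 mm above the table.
- spout (a point): Centre of the lower mouth of the vertical sheet-metal spout, 58 mm above the table. In the dispenser's frame the spout spans x -133 to -64 mm, y +-22 mm, z 58 to 138 mm, open above and below; bushes fall between x = -128 and -82 mm.
- bin: The empty stock bin, loose, about 0.28 kg: open black box 160 (its x) x 100 (its y) x 45 mm high, walls and floor 5 mm, white label on its -x end. Origin: centre of its underside. It starts in front of the dispenser, label end away from the column; fully home its origin is at x = -109 mm, y = 0 in the dispenser's frame; up to 25 mm sideways or 40 mm short still catches the bush.
- bush0_center (a point): Centre of the lowest bush in the magazine, the one to dispense: plain steel, 30 mm across, 16 mm high, 70 g.
- bush1_center (a point): Centre of the second bush, like the first; it must stay in the magazine.
- bush2_center (a point): Centre of the third (top) bush, like the first; it must stay in the magazine.
- full_bin: Bystander: a shorter, taller black bin, 120 x 90 x 60 mm, already full of bushes. Origin: centre of its underside.
- bottle: Bystander: blue bottle with red cap, 66 mm across, 190 mm high. Origin: centre of its underside.
- carton: Bystander: cardboard carton 120 x 170 x 80 mm. Origin: centre of its underside.
- tin: Bystander: metal tin 74 mm across, 110 mm high. Origin: centre of its underside.
- tape: Bystander: roll of paper tape lying flat, 100 mm across, 45 mm high. Origin: centre of its underside.
- wrench: Bystander: steel wrench lying flat. Origin: on its underside.
- caliper: Bystander: caliper 150 mm long lying flat. Origin: centre of its underside.
- bush0: The same bush as point bush0_center; origin at the centre of its underside.
- bush1: The same bush as point bush1_center; origin at the centre of its underside.
- bush2: The same bush as point bush2_center; origin at the centre of its underside.
Things that resemble listed ones, but are neither listed nor needed, are in the scene too. What is shaped like the bin but brown or green is not meant.

How it is judged:
On the way, in this order (a step that is already met when the one before it is completed fails the run):
1. the bin stands under the spout, with all the bushes still in the magazine (x of bin in the frame of dispenser between -0.15 and -0.085 m and y of bin in the frame of dispenser between -0.025 and 0.025 m and horizontal distance between bush0_center and magazine below 0.008 m and height (world z) of bush0_center above 0.1 m and angle between bin's own z axis and vertical below 0.1 rad), for 0.2 s.
2. the plunger is pressed down to its stop with the bin still in place (value of joint plunger above 0.0275 m and x of bin in the frame of dispenser between -0.15 and -0.085 m and y of bin in the frame of dispenser between -0.025 and 0.025 m), for 0.05 s.
At the end, for the whole second after the job is handed in: The lowest bush lies in the bin; the other two are still in the magazine; the plunger is back up (within 3 mm); the bin stands flat and at rest under the spout, not more than 40 mm short of touching the column and within 25 mm of centred sideways (x of bin in the frame of dispenser between -0.15 and -0.085 m and y of bin in the frame of dispenser between -0.025 and 0.025 m and x of bush0_center in the frame of bin between -0.075 and 0.075 m and y of bush0_center in the frame of bin between -0.045 and 0.045 m and z of bush0_center in the frame of bin below 0.04 m and horizontal distance between each of bush1_center, bush2_center and magazine below 0.008 m and height (world z) of each of bush1_center, bush2_center above 0.1 m and value of joint plunger below 0.003 m and angle between bin's own z axis and vertical below 0.1 rad and linear speed of bin below 0.02 m/s).
It fails at once if the robot's fingers touch a bush (contact force between any of bush0, bush1, bush2 and the fingers above 0.3 N).
It fails at once if a bystander (full bin, bottle, carton, tin, tape, wrench or caliper) is moved more than 30 mm (distance of any of full_bin, bottle, carton, tin, tape, wrench, caliper from where it was at the start of the episode above 0.03 m).
It also fails if it takes over 56 s, if anything falls off the work surface, if the arm or the gripper's body presses on something with over 40 N, if the wrist force passes 120 N, or if a joint passes its speed limit or range.

## Robot

A 7-joint arm with a two-finger parallel gripper is mounted at the origin on the work surface. World frame = base frame: x ahead of the robot, y to its left, z up, the work surface at z = 0. Lengths are in m, angles in rad, forces in N, time in s.
With the tool pointing down it reaches from about 0.425 to 0.95 m from the base axis. Payload 16.7 kg.
Tool frame: the origin (TCP) lies midway between the tips of the shut fingers; the grasp point (between the pads) lies 19 mm behind it (arm.pinch_z is the distance from the TCP to the grasp point, in m); z points along the fingers, y is the line along which they close (so a half turn about z gives the same grasp; the last joint's range is limited). The gripper opens to 94 mm and grips with 3 to 60 N. Pads are 16 mm wide; open, the fingers measure 119 mm over their backs; the gripper's body (75 mm by 177 mm) begins 78 mm behind the grasp point.
Start: joints at [1.04, 0.426, 0.074, 1.606, -0.034, 1.111, -0.067], TCP at [0.251, -0.627, 0.205] pointing down, gripper open.
Joint ranges: [-2.85, 2.85], [-0.5, 2.14], [-1.23, 1.37], [0.21, 2.46], [-1.02, 4.16], [0.16, 2.05], [-2.73, 2.73]. Speed limits (rad/s): [1.89, 1.89, 2.39, 2.39, 3.01, 3.01, 3.01].

## Interface

Orientations are given as a unit quaternion [x, y, z, w].
In Python, from workcell import arm, readout, viewer gives the robot as it stands. The module is installed in compiled form; this text tells all that it offers. Calls block until the motion is done:
- arm.move_to(position, orientation): joint-space move of the TCP to a pose.
- arm.move_straight(position, speed=0.15, rotation=None, guard=None): straight line of the TCP; rotation=None keeps the orientation; speed is the mean speed in m/s. With guard (N) it stops when the force on the tool has changed by that much, and returns True; else False.
- arm.movej(angles): joint-space move.
- arm.gripper_to(opening): finger opening in m; the grip force is fixed at half the most; returns when the fingers have stopped.
- arm.dwell(seconds).
- arm.solve_ik(position, orientation): joint angles nearest the present ones, or None.
- readout.sense(): the state.
- viewer.grab_frame(name): name is "side" or "top" or "wrist"; returns a dict with "color" (480x640x3 uint8, red, green, blue), "intrinsics" (3x3 intrinsics, pixels), "R" (3x3) and "t" (3): a world point X has camera coordinates R X + t. Camera axes: x right, y down, z forward; pixel columns grow to the right and rows downward; lengths in m; the calibration is good to about 2 mm. A picture is of the moment at which its call begins. There is no depth.
A pose or a line that the arm cannot do raises arm.MotionError and nothing moves.
- arm.close_job(): hands the job in; it is judged then, once.
The state is a dict: "clock": time; "joint_pos": joint angles; "qd": joint speeds; "tau": joint torques, N m; "ee_pos": TCP position; "ee_rot": TCP orientation; "force": force on the tool from outside, world axes, zero at the start; "ft_torque": the same for the moment, N m; "finger_gap": finger opening in m; "finger_force": force on a finger pad.
Only numpy, scipy, OpenCV 4.12 (cv2) and the standard library are available. Lean on these libraries where they do the work, as an engineer would, in place of code of your own. Each camera call takes 0.05 s, during which the arm holds its last target. There are 200 camera calls.

## Working session

There is one attempt and no reset: what is moved stays moved. The work goes in short steps, each a Python script; the robot and the scene stay as the last script left them, time stands still between calls to the robot, and variables do not carry over. Pictures are saved under pics/ and viewed, at most 10 in all, crops included, and the job is handed in when it is done.

```bash
mkdir -p pics; python3 - <<'E'
from workcell import arm, readout, viewer
import cv2,pickle
s=readout.sense();print(s["clock"],s["ee_pos"],s["ee_rot"],s["finger_gap"])
d={}
for n in("side","top"):
    f=viewer.grab_frame(n);d[n]=f;cv2.imwrite(f"pics/{n}0.png",f["color"][:,:,::-1]);print(n,f["intrinsics"][0],-f["R"].T@f["t"],f["R"].round(3).tolist())
pickle.dump(d,open("f0.pkl","wb"))
E
```

```text
0.0 [ 0.25067505 -0.62627482  0.20477764] [ 9.81929335e-01  1.89246878e-01 -1.81984482e-04 -6.05644949e-04] 0.09400366115881519
side [522.60585534   0.         318.41862016] [0.04366827 0.75443734 1.09215938] [[-0.843, -0.538, -0.02], [-0.376, 0.613, -0.695], [0.386, -0.578, -0.719]]
top [620.88959092   0.         317.68853894] [ 0.39096202 -0.00592958  1.62066475] [[-0.003, -1.0, 0.007], [-0.995, 0.002, -0.104], [0.104, -0.007, -0.995]]
```

View pics/top0.png

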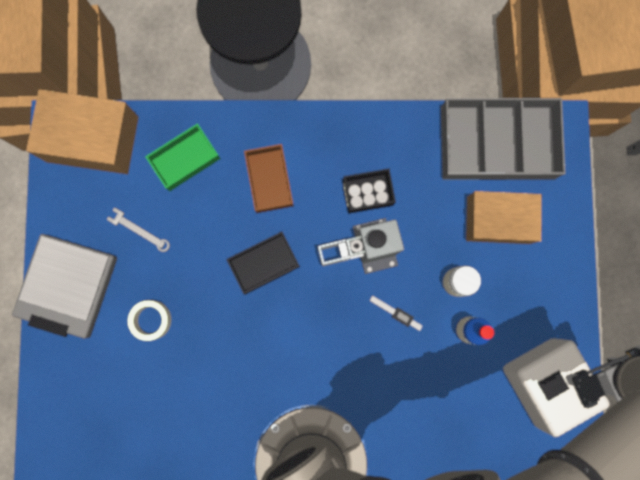

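View pics/side0.png

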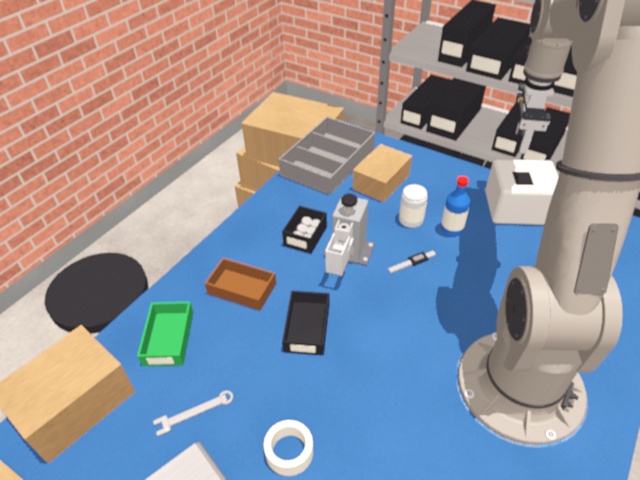

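The top view shows these candidates:
- Black bin, no contents, (264,263): this fits the description.
- Black bin with white bushes, (368,190): the full bin.
- Brown (269,178) and green (183,157) bins: not meant.

The dispenser cap is at (376,240) and its spout at about (335,250), pointing left. I'll confirm with an enlarged crop.

```bash
cat > h.py <<'E'
import numpy as np,cv2
def ray(f,uv,z):
    d=f["R"].T@np.linalg.solve(f["intrinsics"],[uv[0],uv[1],1.]);c=-f["R"].T@f["t"]
    return (c+d*(z-c[2])/d[2])
def proj(f,X):
    p=f["intrinsics"]@(f["R"]@np.array(X)+f["t"]);return p[:2]/p[2]
def tri(fs,uvs):
    P=[f["intrinsics"]@np.c_[f["R"],f["t"]] for f in fs]
    X=cv2.triangulatePoints(P[0],P[1],np.float64(uvs[0]),np.float64(uvs[1]))[:,0];return X[:3]/X[3]
def blob(m,box):
    k=np.zeros_like(m);x0,y0,x1,y1=box;k[y0:y1,x0:x1]=m[y0:y1,x0:x1]
    c,_=cv2.findContours(k,cv2.RETR_EXTERNAL,cv2.CHAIN_APPROX_NONE);return max(c,key=cv2.contourArea)
E
python3 - <<'E'
import pickle
from h import *
d=pickle.load(open("f0.pkl","rb"));T,S=d["top"],d["side"]
dk=lambda f,t:(f["color"].max(2)<t).astype(np.uint8)*255
bl=lambda t:blob(dk(T,t),(220,225,308,300))
for t in(60,80):
    r=cv2.minAreaRect(bl(t));p=cv2.boxPoints(r);w=np.array([ray(T,q,.045)[:2] for q in p]);print(t,r,w.round(4).tolist(),w.mean(0),np.linalg.norm(w[1]-w[0]),np.linalg.norm(w[2]-w[1]))
ct=blob(dk(T,75),(362,226,392,254));cs=blob(dk(S,75),(335,190,362,218))
et=cv2.fitEllipse(ct);es=cv2.fitEllipse(cs);print(et,es,cv2.boundingRect(cs));print("cap",ray(T,et[0],.21),tri((T,S),(et[0],es[0])))
a=cv2.resize(T["color"][215:300,222:422],None,fx=4,fy=4,interpolation=2)[:,:,::-1]
b=cv2.resize(S["color"][185:360,270:390],None,fx=3,fy=3,interpolation=2)[:,:,::-1]
cv2.imwrite("pics/crop1.png",a);cv2.imwrite("pics/crop2.png",b)
E
```

```text
60 ((262.3999938964844, 262.8000183105469), (36.671512603759766, 59.03219223022461), 63.43495178222656) [[0.5137, 0.2111], [0.581, 0.0772], [0.497, 0.0352], [0.4304, 0.1686]] [0.50555035 0.12301347] 0.14989616256806118 0.09391383535846694
80 ((262.60003662109375, 262.7000427246094), (38.460365295410156, 60.373836517333984), 63.43495178222656) [[0.5152, 0.2131], [0.5841, 0.0762], [0.496, 0.0322], [0.4279, 0.1686]] [0.505819   0.12250494] 0.1533288164849243 0.09850270259016351
((376.1289367675781, 238.17979431152344), (14.998056411743164, 16.615137100219727), 79.71927642822266) ((348.6679382324219, 200.07669067382812), (10.505403518676758, 13.913613319396973), 89.63558959960938) (342, 195, 14, 11)
cap [ 0.54929328 -0.1500446   0.21      ] [ 0.54953088 -0.15056582  0.20593591]
```

View pics/crop1.png

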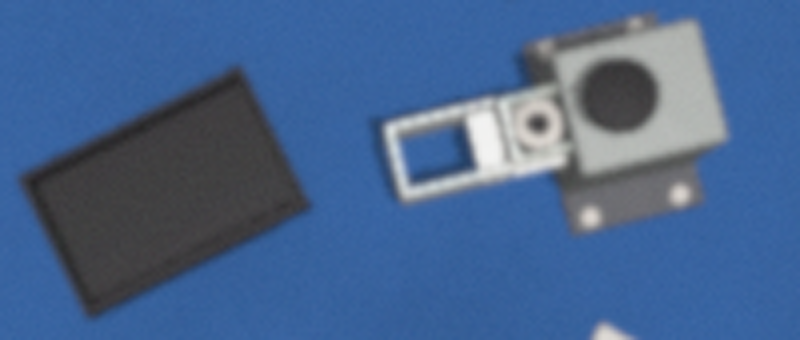

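View pics/crop2.png

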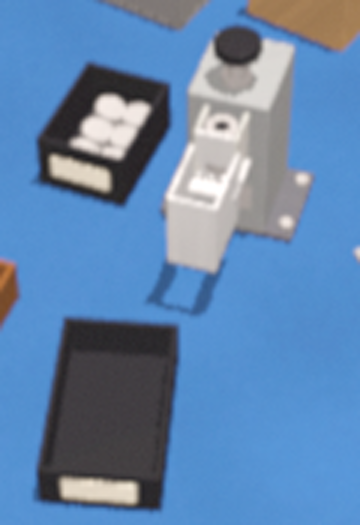

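The crops confirm it: the bin at top-view (263,263) is black and empty, with its label on the left end, away from the column. The spout front is at about (320,256), and the dispenser axis is tilted about 13° in the picture. I'll pinch the label-end wall, slide and turn the bin, and finish with a push.

```bash
cat >> h.py <<'E'
from scipy.spatial.transform import Rotation as Ro
def down(y,ref=None):
    q=[]
    for s in(1,-1):
        Y=np.array([s*y[0],s*y[1],0.]);Y/=np.linalg.norm(Y);Z=np.array([0,0,-1.]);q.append(Ro.from_matrix(np.c_[np.cross(Y,Z),Y,Z]))
    if ref is None:return [a.as_quat() for a in q]
    r=Ro.from_quat(ref);return min(q,key=lambda a:(a*r.inv()).magnitude()).as_quat()
E
python3 - <<'E'
import pickle
from h import *
from workcell import arm,readout
T=pickle.load(open("f0.pkl","rb"))["top"]
px=lambda c:(221.5+(c[0]+.5)/4,214.5+(c[1]+.5)/4)
R=lambda c,z:ray(T,px(c),z)[:2]
B=np.array([R(c,.045) for c in((22,178),(240,68),(310,207),(92,316))])
bc=B.mean(0);ub=(B[0]+B[3]-B[1]-B[2]);ub/=np.linalg.norm(ub)
print("bin",bc,ub,np.linalg.norm(B-np.roll(B,1,0),axis=1))
C=R((620,95),.21);F=(R((385,128),.138)+R((403,200),.138))/2
print("cap",C,"F",F,np.linalg.norm(F-C))
an=lambda v:np.degrees(np.arctan2(-v[0],v[1]))
print("bin ang",an(ub),"cap-spout",an(F-C),"edges",an(R((403,200),.138)-R((572,160),.138)),an(R((385,128),.138)-R((560,88),.138)),an(R((575,235),.008)-R((703,203),.008)),an(R((580,182),.165)-R((728,140),.165)),an(R((552,52),.165)-R((696,20),.165)))
w=bc+ub*.0775
for q in down(ub):
    a=arm.solve_ik([*w,.012],q);b=arm.solve_ik([*w,.35],q);print(w,None if a is None else np.round(a,2),None if b is None else np.round(b,2))
E
```

```text
bin [0.50585222 0.12116914] [-0.44959814  0.89323094] [0.09856728 0.15504197 0.09964989 0.15389353]
cap [ 0.54884191 -0.15117471] F [ 0.51558166 -0.02259273] 0.13281404603624006
bin ang 26.717903956323248 cap-spout 14.502793272607576 edges 13.216467163964545 12.826870075171062 13.881150951367808 15.720388724025396 12.505428929344147
[0.47100837 0.19039454] [ 0.18  0.57 -0.85  2.09  0.63  0.76  0.96] [ 0.45  0.15 -1.05  1.73  0.13  1.34  1.41]
[0.47100837 0.19039454] [-0.01  0.5  -0.61  2.1   0.45  0.68 -2.02] [ 0.38  0.13 -0.97  1.73  0.11  1.34 -1.71]
```

Sizes agree: cap to spout front measures 132.8 mm against 133 given. I'll use a heading of 14° and start the grasp.

```bash
cat >> h.py <<'E'
C=np.array([.5488,-.1510]);A=np.radians(14.);U=np.array([-np.sin(A),np.cos(A)])   # plunger axis, dispenser -x dir
bc=np.array([.5059,.1212]);ub=np.array([-.4496,.8932])
E
python3 - <<'E'
from h import *
from workcell import arm,readout,viewer
s=readout.sense();p=s["ee_pos"]
w=bc+ub*.0785
q=down(ub)[0]
arm.move_straight([p[0],p[1],.32],speed=.3)
arm.move_to([*w,.3],q)
arm.gripper_to(.05)
arm.move_straight([*w,.10],speed=.25)
for n in("top","wrist"):
    f=viewer.grab_frame(n);cv2.imwrite(f"pics/{n}1.png",f["color"][:,:,::-1]);print(n,proj(f,[*w,.045]))
s=readout.sense();print(s["clock"],s["ee_pos"],s["finger_gap"])
E
```

```text
top [235.39028599 276.53369768]
wrist [325.56634495 255.91454906]
5.4833 [0.47146596 0.1916699  0.10138774] 0.050164198439557696
```

View pics/wrist1.png

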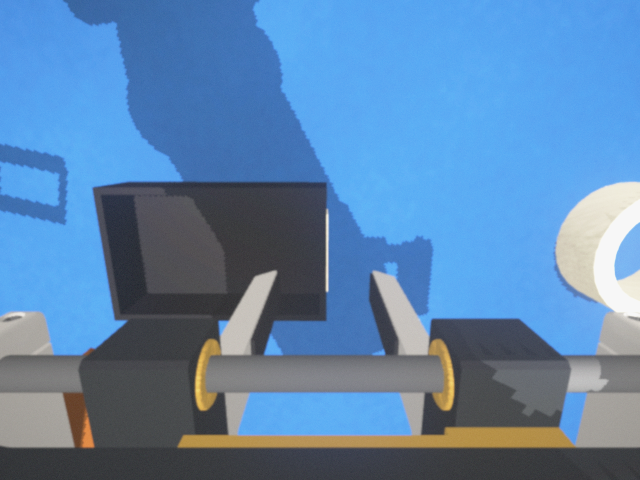

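The wrist view shows the bin's label-end wall at column 327, rows 182–320. It lies between the fingers (275–370) and square to them, so I'll go down, grip and slide.

```bash
python3 - <<'E'
from h import *
from workcell import arm,readout,viewer
p=readout.sense()["ee_pos"]
print(arm.move_straight([p[0],p[1],.013],speed=.12,guard=12))
arm.gripper_to(.0)
s=readout.sense();print(s["clock"],s["ee_pos"],s["finger_gap"],s["force"])
t=C+U*(.165+.0775)
yd=Ro.from_quat(s["ee_rot"]).as_matrix()[:2,1]; q=down(U,s["ee_rot"])
print(arm.move_straight([*t,s["ee_pos"][2]],speed=.08,rotation=q,guard=25))
s=readout.sense();print(s["clock"],s["ee_pos"],t,s["finger_gap"],s["force"])
arm.gripper_to(.04)
arm.move_straight([*t,.15],speed=.2)
q=down([U[1],-U[0]],s["ee_rot"])
b=C+U*(.245+.035)
arm.move_to([*b,.15],q)
for n in("top","wrist"):
    f=viewer.grab_frame(n);cv2.imwrite(f"pics/{n}2.png",f["color"][:,:,::-1])
    if n=="top":
        m=(f["color"].max(2)<80).astype(np.uint8)*255
        print([np.round(proj(f,[*(C+U*x+np.array([U[1],-U[0]])*y),.045]),0).tolist() for x,y in((.245,.05),(.245,-.05),(.165,0))])
s=readout.sense();print(s["clock"],s["ee_pos"],b,s["joint_pos"])
E
```

```text
False
7.1167 [0.47152986 0.19157342 0.01304224] 0.004938582371444472 [-0.15055153 -0.81194625  2.02327482]
False
8.625 [0.49011808 0.08420747 0.01302551] [0.49013394 0.08429671] 0.005200583764532753 [ 1.04053877 -2.29123911  1.64000612]
[[272.0, 250.0], [281.0, 288.0], [307.0, 261.0]]
11.525 [0.48095179 0.12064027 0.14975916] [0.48106187 0.1206828 ] [ 0.62366919  0.44484994 -1.21582565  2.00641973  0.4903901   1.02831989
  2.55822541]
```

View pics/top2.png

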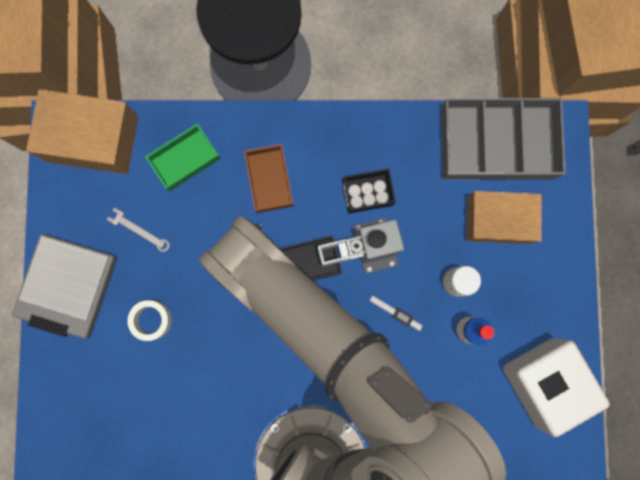

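The bin's right end is under the spout at about (340,255), with the arm hiding its rear. All bystanders are where they were. Now the guarded push home.

```bash
python3 - <<'E'
from h import *
from workcell import arm,readout,viewer
arm.gripper_to(.05)
b=C+U*.28
arm.move_straight([*b,.014],speed=.15,guard=10)
e=C+U*.184
print(arm.move_straight([*e,.014],speed=.04,guard=8))
s=readout.sense();print(s["clock"],(s["ee_pos"][:2]-C)@U,s["force"])
b=C+U*.25
arm.move_straight([*b,.014],speed=.15)
arm.move_straight([*b,.33],speed=.3)
arm.gripper_to(0)
s=readout.sense()
arm.move_to([*C,.30],down([1,0],s["ee_rot"]))
for n in("top","side"):
    f=viewer.grab_frame(n);cv2.imwrite(f"pics/{n}3.png",f["color"][:,:,::-1])
    N=np.array([U[1],-U[0]])
    print(n,[np.round(proj(f,[*(C+U*x+N*y),.045]),0).tolist() for x,y in((.189,.05),(.189,-.05),(.029,.05),(.029,-.05))],proj(f,[*C,.21]))
s=readout.sense();print(s["clock"],s["ee_pos"],s["finger_gap"])
E
python3 -c "
import cv2
a=cv2.imread('pics/side3.png')[150:330,250:450];cv2.imwrite('pics/side3c.png',cv2.resize(a,None,fx=3,fy=3,interpolation=2))"
```

```text
True
14.8333 0.1962051618867952 [0.20647875 2.85785155 1.62629612]Traceback (most recent call last):
  File "<stdin>", line 11, in <module>
workcell.MotionError: the arm cannot follow that straight line within its joint ranges
[ WARN:0@0.020] global loadsave.cpp:275 findDecoder imread_('pics/side3.png'): can't open/read file: check file path/integrity
Traceback (most recent call last):
TypeError: 'NoneType' object is not subscriptable
```

The bin met the column with the TCP at -0.196, against about -0.197 expected. Only the lift-off line was out of range, so I'll retreat in smaller steps.

```bash
python3 - <<'E'
from h import *
from workcell import arm,readout,viewer
p=readout.sense()["ee_pos"]
arm.move_straight([p[0],p[1],.15],speed=.25)
s=readout.sense()
b=C+U*.29
arm.move_to([*b,.33],down(U)[0])
arm.gripper_to(0)
s=readout.sense()
arm.move_to([*C,.30],down(U,s["ee_rot"]))
for n in("top","side"):
    f=viewer.grab_frame(n);cv2.imwrite(f"pics/{n}3.png",f["color"][:,:,::-1])
    N=np.array([U[1],-U[0]])
    print(n,[np.round(proj(f,[*(C+U*x+N*y),.045]),0).tolist() for x,y in((.189,.05),(.189,-.05),(.029,.05),(.029,-.05))],proj(f,[*C,.21]))
s=readout.sense();print(s["clock"],s["ee_pos"],s["finger_gap"],s["joint_pos"])
E
python3 -c "
import cv2
a=cv2.imread('pics/side3.png')[150:330,250:450];cv2.imwrite('pics/side3c.png',cv2.resize(a,None,fx=3,fy=3,interpolation=2))"
```

```text
top [[293.0, 245.0], [303.0, 283.0], [354.0, 229.0], [364.0, 267.0]] [376.54891432 238.39334016]
side [[309.0, 289.0], [346.0, 298.0], [328.0, 247.0], [362.0, 255.0]] [348.89990715 198.8667059 ]
19.375 [ 0.5490756  -0.14909627  0.3005222 ] 0.00045334515649353955 [ 0.83463631  0.27008929 -0.82312678  1.68995673  0.20634353  1.2709306
  1.7859808 ]
```

View pics/side3c.png

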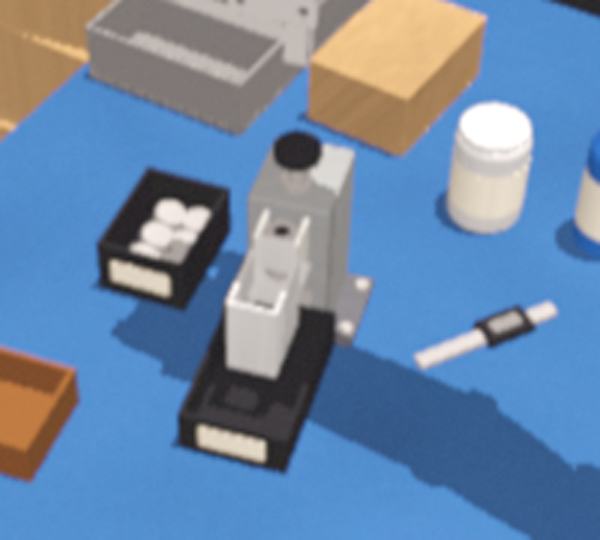

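The crop shows the bin square against the column under the spout. Its front rim corners at crop (180,412) and (285,440) are within a few pixels of the prediction, (177,417) and (288,444). The cap at (298,150) is up, so I'll press.

```bash
python3 - <<'E'
from h import *
from workcell import arm,readout,viewer
arm.move_straight([*C,.22],speed=.12)
r=lambda k:(lambda s:print(k,s["clock"],s["ee_pos"],s["force"]))(readout.sense())
r("up")
print(arm.move_straight([*C,.176],speed=.04,guard=22));r("down")
arm.dwell(.4);r("hold")
E
```

```text
up 20.1917 [ 0.54922758 -0.15086889  0.22064776] [ 0.7421731  -0.07856317  0.05667556]
True
down 21.1333 [ 0.54914918 -0.15110529  0.18029503] [-2.81688883 -0.12685549 11.0303188 ]
hold 21.5333 [ 0.54916934 -0.15115209  0.18027392] [-3.55589449 -0.36595672 12.59593491]
```

The plunger is on its stop: z is 0.1803 and the force exceeded 22 N. Next I'll release it and check.

```bash
python3 - <<'E'
from h import *
from workcell import arm,readout,viewer
arm.move_straight([*C,.33],speed=.12)
arm.move_to([*(C+[-.1,-.28]),.33],readout.sense()["ee_rot"])
arm.dwell(.3)
s=readout.sense();print(s["clock"],s["force"])
im=[]
for n,(x0,y0) in(("side",(290,180)),("top",(285,200))):
    f=viewer.grab_frame(n);im.append(cv2.resize(f["color"][y0:y0+133,x0:x0+132],None,fx=3,fy=3,interpolation=2)[:,:,::-1])
    if n=="side":
        c=blob((f["color"].max(2)<75).astype(np.uint8)*255,(335,190,362,218));print(cv2.fitEllipse(c))
cv2.imwrite("pics/end.png",np.hstack(im))
E
```

```text
24.375 [0.6538924  0.57793063 0.3506063 ]
((348.69879150390625, 200.04063415527344), (10.586481094360352, 13.915384292602539), 88.27357482910156)
```

View pics/end.png

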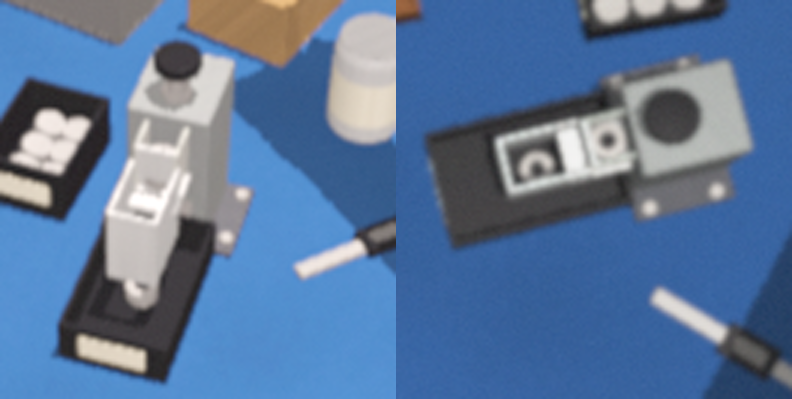

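The bush lies in the bin, visible under the spout at left-panel (140,292) and through the spout at right-panel (535,165). Bushes remain in the magazine at (608,138), and the cap is back at its rest pixel (348.7,200.0). I'm handing in.

```bash
python3 -c "
from workcell import arm
print(arm.close_job())"
```

```text
the job is handed in; nothing more can be done
None
```

Job handed in: the bin is home against the column, the plunger was pressed once to its stop and sprang back, and one bush lies in the bin with bushes still in the magazine (seen from above, not counted); the hand-in call returned no verdict.

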